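Hang a slide carrier on the stainer rail and set its flag

TASK

Load the slide stainer: hang the standing slide carrier on the transport rail at the free place above the white drip tray, bringing its hook over the front lip and lowering it gently until it sits on the floor of the channel before you let go. When it hangs there, take the flat flag plate from its white stand and slide it into the slot of the grey sensor block until its shoulders rest on top, and let go. Leave the carrier already on the rail, the amber jar and the white bottle where they are.

Things in the scene. Friction and masses are not known exactly. Their poses are not given: they have to be found in the camera images.
- carrier: Bare-steel slide carrier to hang, standing on its flat base on the bench. Origin on its underside, under the tongue and tab; z up, y along its width, hook mouth opens to +x. Slide basket 60 (x -27 to +33) x 90 (y) x 46 mm high; a 6 mm thick, 30 mm wide arm (x -33 to -27) rises to a bridge at height 128 to 136 (x -33 to +4). 0.2 to 0.4 kg, balanced under the tab.
- carrier_tab (a point): Middle of the carrier's upright grip tab, 159 mm above the carrier's origin. The tab is 10 mm thick (x), 50 mm wide (y) and stands on the bridge from height 136 to 182.
- carrier_tongue (a point): Centre of the lower edge of the carrier's tongue, 100 mm above the carrier's origin. The tongue, 8 mm thick (x) and 50 mm wide (y), points down 28 mm from the bridge. The open mouth between the basket's top (height 46) and this edge (100) lets the rail in.
- carrier_arm (a point): Middle of the carrier's arm, 30 mm to -x of the carrier's origin and 75 mm up; it ends on the robot's side of the rail.
- stainer: The stainer, fixed. Origin on the bench under the middle of the rail, which runs 340 mm along its y; its front looks to -x (the robot). White base plate 6 mm thick, x -45 to +160, y -190 to +250. End post 165 mm high at y = -180, white drive housing 190 mm high at y = 170 to 240. Behind the rail a row of staining baths 66 mm high (x 77 to 153).
- rail_seat (a point): Middle of the channel's floor, 135 mm above the bench, axes as the stainer's. The aluminium rail is an open channel 18 mm wide inside (x -9 to +9): floor 6 mm thick, front anti-jump lip (x -14 to -9) 16 mm above the floor, rear wall (x 9 to 18) 24 mm above it. Two hanging places, 85 mm either side of this point along y.
- drip_tray: White open tray 80 x 110 x 10 mm, fixed, on the base plate right under the free hanging place (origin: centre of its underside, directly below the channel's middle line).
- hung_carrier: An identical carrier already hanging on the rail at the other place; same origin and axes. Loose: leave it.
- flag: Flag plate, upright in its stand: steel blade 5 mm thick (x), 50 mm wide (y), 42 mm long below the shoulders; shoulder bar 20 (x) x 76 (y) mm from height 42 to 54; black grip tab 12 mm thick (x), 40 mm wide (y) from height 54 to 96. Origin: centre of the blade's lower edge, 13 mm above the bench at the start; z up. 0.12 kg.
- flag_shoulder (a point): Centre of the underside of the flag's shoulder bar, 42 mm above the flag's origin.
- stand: White plastic stand of the flag, 50 (x) x 90 (y) x 55 mm high, fixed, origin at the centre of its underside; the flag rests in its slot on its shoulders.
- sensor: Grey sensor block, 70 (x) x 110 (y) x 70 mm high, fixed, origin at the centre of its underside; a slot in its top 9 mm (x) by 56 mm (y), 55 mm deep, with a 3 mm chamfer at the mouth.
- sensor_slot (a point): Centre of the slot's mouth, on the sensor block's top face 70 mm above the bench, axes as the block's. Either way round of the flag is right.
- jar: Amber jar, 50 mm across, 65 mm high, origin under its centre; bystander standing between the carrier and the flag's stand.
- bottle: White bottle, 60 mm across, 130 mm high, origin under its centre; bystander to the left of the carrier.
Mind the look-alikes: they are no part of the job. Of the things that look like the flag, the middle-sized one is meant.

How it is judged:
On the way, in this order (a step that is already met when the one before it is completed fails the run):
1. the carrier hangs in the channel above the drip tray, let go and still (x of carrier_tongue in the frame of rail_seat between -0.009 and 0.009 m and z of carrier_tongue in the frame of rail_seat between -0.004 and 0.004 m and x of carrier_arm in the frame of rail_seat below -0.012 m and horizontal distance between carrier_tongue and drip_tray below 0.035 m and angle between carrier's own z axis and vertical below 0.12 rad and contact force between carrier and stainer above 0.5 N and contact force between the fingers and carrier below 0.1 N and linear speed of carrier below 0.03 m/s), for 0.3 s.
2. then the flag stands in the sensor's slot down to its shoulders, let go (z of flag_shoulder in the frame of sensor_slot between -0.004 and 0.003 m and horizontal distance between flag_shoulder and sensor_slot below 0.007 m and angle between flag's own z axis and vertical below 0.1 rad and angle between the x axis of flag and the x axis of sensor, either way round below 0.2 rad and contact force between the fingers and flag below 0.1 N and linear speed of flag below 0.03 m/s), for 0.3 s.
At the end, for the whole second after the job is handed in: Carrier: tongue on the channel floor (4 mm), arm on the robot's side, within 35 mm of the drip tray's centre, tilt under 0.12 rad. Flag: shoulders within 3 mm of the sensor's top, within 7 mm of the slot's centre, upright to 0.1 rad. Both released and at rest (all of step 1 and all of step 2); the robot touches nothing.
It fails at once if the carrier drops into the channel (faster than 0.4 m/s) instead of being lowered gently (x of carrier_tongue in the frame of rail_seat between -0.009 and 0.009 m and z of carrier_tongue in the frame of rail_seat between -0.01 and 0.016 m and horizontal distance between carrier_tongue and rail_seat below 0.17 m and linear speed of carrier above 0.4 m/s).
It fails at once if the carrier already on the rail is shifted by more than 20 mm (distance of hung_carrier from where it was at the start of the episode above 0.02 m).
It fails at once if the jar or the bottle is shifted by more than 30 mm (distance of any of jar, bottle from where it was at the start of the episode above 0.03 m).
It also fails if it takes over 61 s, if anything falls off the work surface, if the arm or the gripper's body presses on something with over 40 N, if the wrist force passes 120 N, or if a joint passes its speed limit or range.

ROBOT

A 7-joint arm with a two-finger parallel gripper is mounted at the origin on the work surface. World frame = base frame: x ahead of the robot, y to its left, z up, the work surface at z = 0. Lengths are in m, angles in rad, forces in N, time in s.
With the tool pointing down it reaches from about 0.4 to 0.85 m from the base axis. Payload 4.5 kg.
Tool frame: the origin (TCP) lies midway between the tips of the shut fingers; the grasp point (between the pads) lies 19 mm behind it; z points along the fingers, y is the line along which they close (so a half turn about z gives the same grasp; the last joint's range is limited). The gripper opens to 88 mm and grips with 3 to 60 N. Pads are 18 mm wide; open, the fingers measure 123 mm over their backs; the gripper's body (75 mm by 187 mm) begins 45 mm behind the grasp point.
Start: joints at [1.223, 0.689, -0.195, 1.565, 0.157, 0.902, -0.215], TCP at [0.233, -0.58, 0.239] pointing down, gripper open.
Joint ranges: [-3.01, 3.01], [-0.46, 2.08], [-1.47, 1.51], [0.13, 2.56], [-1, 4.14], [0.04, 2.09], [-2.66, 2.66]. Speed limits (rad/s): [2.57, 2.57, 3.14, 3.14, 3.14, 3.14, 3.14].

INTERFACE

Orientations are given as [roll, pitch, yaw] about the fixed x, y, z axes, in that order (R = Rz(yaw) Ry(pitch) Rx(roll)).
In Python, from workcell import robot gives the robot as it stands. The module is installed in compiled form; this text tells all that it offers.
- The arm moves only by the shell command python3 -m crank 'ROWS'. ROWS is JSON, a list that holds one entry, the list of rows, each a list of 5 numbers: the shift along the tool's x, y, z in mm, then the turn about the tool's z in degrees, then the opening, from -1 (shut) to 1 (fully open). A call has 1 to 10 rows; each row is the pose to reach, as a shift and turn from the pose commanded when the call began, along the tool's axes at that moment; what a row does not reach only later rows make up. A row lasts 1/10 s, in which the tool goes at most 50 mm and 8.59 degrees, less where a joint would pass 70% of its speed; a pose out of reach is approached as far as the arm can. A call with a gripper value outside its range is refused whole. The fingers move at their own pace and stop on an object; the grip force is fixed at half the most. Time passes only in rows, so rows that repeat a pose let the fingers close. It gives the time, the measured TCP pose, the force, the opening and the grip force at its end, in the units of the state.
- robot.read_state(): the state, without advancing time (a new reading comes with each control period).
- robot.read_camera(name): name is "side" or "top" or "wrist"; returns a dict with "pixels" (480x640x3 uint8, red, green, blue), "mtx" (3x3 intrinsics, pixels), "distortion" ([k1, k2, p1, p2, k3] as OpenCV has them; the pictures are not rectified), "R" (3x3) and "t" (3): a world point X has camera coordinates R X + t; the wrist camera has in their place "tool_from_camera" (4x4, takes a point from camera to tool coordinates, whose origin is the TCP and whose axes are the flange's). Camera axes: x right, y down, z forward; pixel columns grow to the right and rows downward; lengths in m; the calibration is good to about 2 mm. A picture is of the moment at which its call begins: read the wrist's pose just before it. There is no depth.
- robot.close_job(): hands the job in; it is judged then, once.
The state is a dict: "clock": time; "joints": joint angles; "dq": joint speeds; "joint_efforts": joint torques, N m; "eef_pos": TCP position; "tcp_rot": TCP orientation; "ft_force": force on the tool from outside, world axes, zero at the start; "ft_torque": the same for the moment, N m; "opening": finger opening in m; "grip_force": force on a finger pad.
Only numpy, scipy, OpenCV 4.12 (cv2) and the standard library are available. Lean on these libraries where they do the work, as an engineer would, in place of code of your own. Each camera call takes 0.05 s, during which the arm holds its last target. There are 200 camera calls.

## Working session

There is one attempt and no reset: what is moved stays moved. The work goes in short steps, Python scripts to look and compute and a shell command to move; the robot and the scene stay as the last step left them, time stands still between calls to the robot, and variables do not carry over. Pictures are saved under pics/ and viewed, at most 13 in all, crops included, and the job is handed in when it is done.

```bash
mkdir -p pics
cat > h.py <<'E'
import numpy as np, cv2
from workcell import robot
from scipy.spatial.transform import Rotation as Ro
def snap(n,f=None):
    s=robot.read_state(); c=robot.read_camera(n)
    if n=="wrist":
        T=np.eye(4);T[:3,:3]=Ro.from_euler('xyz',s['tcp_rot']).as_matrix();T[:3,3]=s['eef_pos']
        W=T@np.array(c['tool_from_camera']); c['R']=W[:3,:3].T; c['t']=-c['R']@W[:3,3]
    for k in('R','t','mtx','distortion'):c[k]=np.array(c[k],float)
    if f: cv2.imwrite('pics/'+f,c['pixels'][:,:,::-1])
    np.savez('pics/'+(f or n)+'.npz',pixels=c['pixels'],R=c['R'],t=c['t'],mtx=c['mtx'],distortion=c['distortion'])
    return c
def load(f): return dict(np.load('pics/'+f+'.npz'))
def ray(c,uv):
    p=cv2.undistortPoints(np.array(uv,float).reshape(-1,1,2),c['mtx'],c['distortion']).reshape(-1,2)
    d=np.c_[p,np.ones(len(p))]@c['R']; return -c['R'].T@c['t'],d
def onz(c,uv,z):
    o,d=ray(c,uv); return o+d*((z-o[2])/d[:,2])[:,None]
def proj(c,X):
    return cv2.projectPoints(np.array(X,float).reshape(-1,3),cv2.Rodrigues(c['R'])[0],c['t'],c['mtx'],c['distortion'])[0].reshape(-1,2)
E
python3 - <<'E'
from h import *
for n in("top","side"):
    c=snap(n,n+'0.png'); print(n,-c['R'].T@c['t'])
print(robot.read_state())
E
```

```text
top [ 0.47208828 -0.03533904  1.09452894]
side [0.02621698 0.63197511 0.72376019]
{'clock': 0.1, 'joints': array([ 1.22278748,  0.68988709, -0.1945543 ,  1.56622412,  0.15732958,
        0.90251054, -0.21509734]), 'dq': array([-0.00047135, -0.00115613,  0.0001405 , -0.00214879, -0.00022574,
        0.00191491,  0.00114881]), 'joint_efforts': array([-3.75366726e-03, -5.28495455e+01, -1.27161842e+00, -1.53835684e+01,
       -5.25177957e-02,  2.01499817e-03,  5.05458127e-05]), 'eef_pos': array([ 0.23263499, -0.57948572,  0.23800348]), 'tcp_rot': array([-3.13996450e+00,  1.22793939e-04,  3.81930725e-01]), 'ft_force': array([-1.04562965,  0.10984444,  0.3468331 ]), 'ft_torque': array([ 0.0089336 , -0.03286032, -0.00109241]), 'grip_force': 0.0, 'opening': 0.08847291293239155}
```

View pics/top0.png

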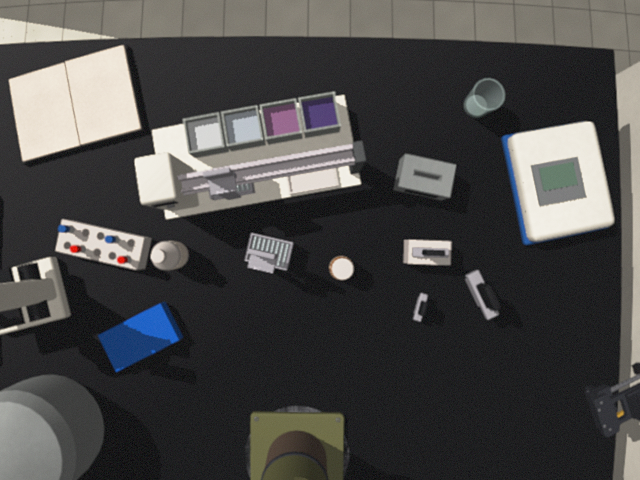

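View pics/side0.png

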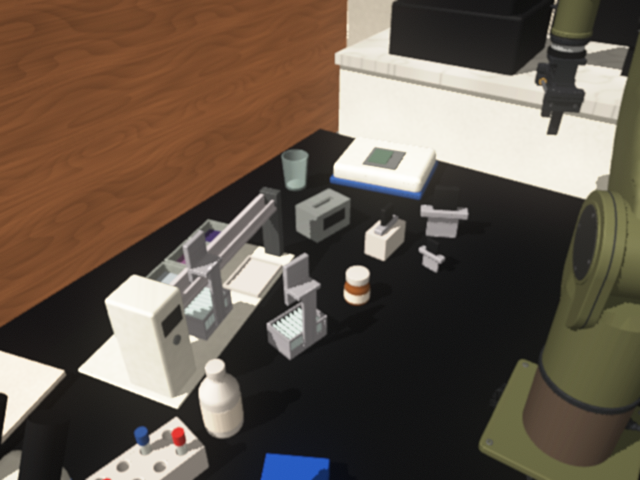

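Top view: the carrier is at about (268,252), jar (341,267), bottle (168,255), the rail runs from (170,180) to (360,155), and the drip tray is at (314,180). The sensor is at (425,176) and the flag in its stand at (428,252), with a small and a large look-alike at (420,307) and (482,295). I'll zoom in to read corners.

Run:
```python
from h import *
im=cv2.imread('pics/top0.png')
cv2.imwrite('pics/crop1.png',cv2.resize(im[130:290,225:465],(792,528),interpolation=cv2.INTER_CUBIC))
```

```text
(no output)
```

View pics/crop1.png

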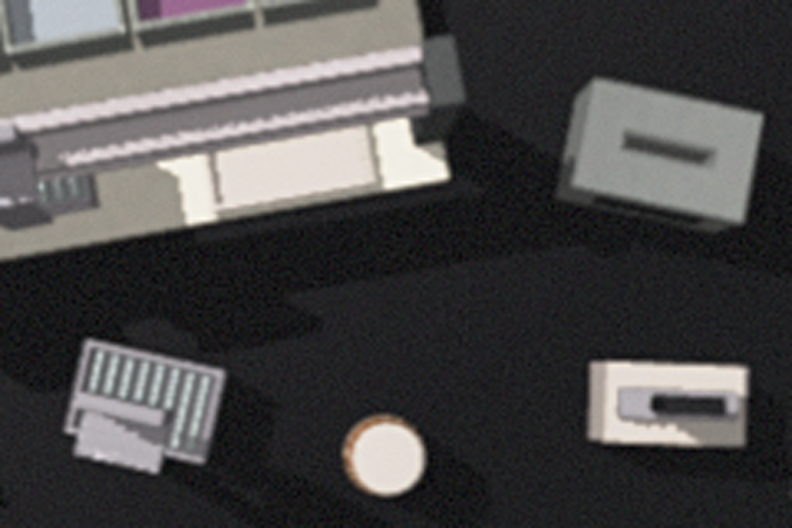

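Run:
```python
from h import *
c=load('top0.png')
def P(l,z): return onz(c,np.array(l)/3.3+[225,130],z)
def yaw(a,b): # direction from right pt to left pt = +y axis
    d=b-a; return np.degrees(np.arctan2(-d[0],d[1]))
for n,l,z in [('sensor',[(597,80),(763,115),(745,225),(573,190)],.07),('slot',[(625,142),(714,156)],.07),('lip',[(425,98),(60,158)],.151),('rear',[(420,55),(15,124)],.159),('trayfront',[(380,183),(213,208)],.016),('basket',[(88,338),(225,370),(207,465),(68,432)],.046),('stand',[(605,362),(748,366),(746,446),(603,442)],.055),('flagtab',[(653,404),(725,405)],.109),('jar',[(386,455)],.065)]:
    p=P(l,z); q=p[np.argsort(p[:,1])]
    print(n,p[:,:2].round(3).tolist(),'ctr',p.mean(0).round(3)[:2],'yaw',yaw(q[0],q[-1]).round(1) if len(p)==2 else (yaw(p[1],p[0]).round(1),yaw(p[2],p[3]).round(1)) if len(p)==4 else '')
```

```text
sensor [[0.664, -0.225], [0.644, -0.332], [0.573, -0.32], [0.594, -0.21]] ctr [ 0.619 -0.272] yaw (np.float64(-10.9), np.float64(-10.7))
slot [[0.625, -0.243], [0.617, -0.3]] ctr [ 0.621 -0.272] yaw -8.0
lip [[0.637, -0.11], [0.6, 0.102]] ctr [ 0.618 -0.004] yaw 9.9
rear [[0.661, -0.106], [0.618, 0.128]] ctr [0.639 0.011] yaw 10.2
trayfront [[0.603, -0.091], [0.586, 0.02]] ctr [ 0.594 -0.035] yaw 9.1
basket [[0.498, 0.098], [0.478, 0.009], [0.417, 0.02], [0.437, 0.11]] ctr [0.458 0.059] yaw (np.float64(-12.6), np.float64(-12.7))
stand [[0.485, -0.233], [0.484, -0.326], [0.432, -0.325], [0.434, -0.232]] ctr [ 0.459 -0.279] yaw (np.float64(-1.1), np.float64(-1.3))
flagtab [[0.46, -0.252], [0.459, -0.297]] ctr [ 0.459 -0.275] yaw -0.4
jar [[0.426, -0.093]] ctr [ 0.426 -0.093] yaw
```

```bash
cat >> h.py <<'E'
def to(x,y,z,yaw):
    s=robot.read_state(); R=Ro.from_euler('xyz',s['tcp_rot']).as_matrix()
    d=R.T@(np.array([x,y,z])-s['eef_pos'])*1000
    print('shift',d.round(1),'turn',round((np.degrees(s['tcp_rot'][2])-yaw+180)%360-180,1),'clock',s['clock'])
E
python3 -c "
from h import *
to(.455,.06,.29,77.4)"
python3 -m crank '[[[450,-510,-52,-55,1],[450,-510,-52,-55,1],[450,-510,-52,-55,1],[450,-510,-52,-55,1],[450,-510,-52,-55,1],[450,-510,-52,-55,1],[450,-510,-52,-55,1],[450,-510,-52,-55,1],[450,-510,-52,-55,1],[450,-510,-52,-55,1]]]'
python3 -c "
from h import *
print(robot.read_state()['joints'])
to(.455,.06,.29,77.4)"
```

```text
shift [ 444.7 -510.6  -51.2] turn -55.5 clock 0.1
clock: 1.1
eef_pos: [0.3998, -0.1084, 0.2769]
tcp_rot: [-3.141, 0.0, 1.341]
ft_force: [0.7, -0.3, 0.8]
opening: 0.0881
grip_force: 0.0
[ 0.51447276  0.39108848 -0.50844009  2.0987721   0.28637007  0.71781243
 -0.40908097]
shift [176.6  15.4 -13.1] turn -0.5 clock 1.1
```

```bash
python3 -m crank '[[[177,15,-13,0,1],[177,15,-13,0,1],[177,15,-13,0,1],[177,15,-13,0,1],[177,15,-13,0,1],[177,15,-13,0,1]]]'
python3 - <<'E'
from h import *
c=snap('wrist','w1.png')
to(.455,.06,.29,77.4)
# where predicted carrier features land
o=np.array([.455,.06,0]);A=Ro.from_euler('z',-12.6,degrees=True).as_matrix()
for n,p in[('tabtop',[[5,25,182],[5,-25,182],[-5,-25,182],[-5,25,182]]),('basket',[[33,45,46],[33,-45,46],[-27,-45,46],[-27,45,46]])]:
    print(n,proj(c,o+(A@(np.array(p)/1000.).T).T).round().tolist())
E
```

```text
clock: 1.7
eef_pos: [0.454, 0.0586, 0.2894]
tcp_rot: [-3.141, 0.001, 1.343]
ft_force: [-0.3, -0.5, 0.0]
opening: 0.0877
grip_force: 0.0
shift [ 2.8  0.6 -0.6] turn -0.6 clock 1.75
tabtop [[328.0, 204.0], [328.0, 268.0], [315.0, 268.0], [314.0, 204.0]]
basket [[351.0, 165.0], [349.0, 244.0], [298.0, 244.0], [296.0, 165.0]]
```

View pics/w1.png

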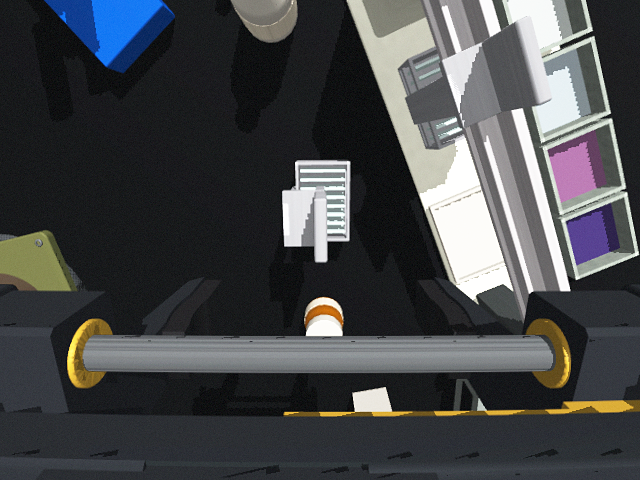

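Wrist view: the tab top spans about (315–327, 195–262) and the basket (296–350, 161–241). This matches the prediction to about 4 mm along y. Descending.

```bash
python3 -m crank '[[[6,1,45,0,1],[6,1,85,0,1],[6,1,115,0,1],[6,1,130,0,1],[6,1,140,0,1],[6,1,145,0,1],[6,1,145,0,1],[6,1,145,0,-1],[6,1,145,0,-1],[6,1,145,0,-1]]]'
python3 -m crank '[[[0,0,0,0,-1],[0,0,0,0,-1],[0,0,0,0,-1],[0,0,-3,0,-1],[0,0,-10,0,-1],[0,0,-20,0,-1]]]'; python3 -c "
from h import *
print(robot.read_state())"
```

```text
clock: 2.75
eef_pos: [0.4572, 0.0644, 0.1454]
tcp_rot: [3.14, -0.0, 1.342]
ft_force: [-0.1, 0.4, 0.7]
opening: 0.0664
grip_force: 0.0
clock: 3.35
eef_pos: [0.4566, 0.0644, 0.1653]
tcp_rot: [-3.141, 0.0, 1.342]
ft_force: [-0.5, -0.5, 0.3]
opening: 0.0183
grip_force: 0.0
{'clock': 3.35, 'joints': array([-0.00550256,  0.62742676, -0.36777276,  2.11401243,  0.47493564,
        0.47983763, -0.96474507]), 'dq': array([ 0.13509196, -0.18650842, -0.19612471, -0.09922479, -0.16095035,
        0.2912792 ,  0.14026494]), 'joint_efforts': array([ -0.84915932, -40.61226726,  -2.21509896,  -7.88499087,
         0.17244747,  -0.39993396,  -0.17850014]), 'eef_pos': array([0.45657816, 0.0643923 , 0.16528618]), 'tcp_rot': array([-3.14094933e+00,  4.13023838e-04,  1.34200826e+00]), 'ft_force': array([-0.48173123, -0.5127381 ,  0.3032012 ]), 'ft_torque': array([-0.01282123, -0.08060165, -0.02629512]), 'grip_force': 0.0, 'opening': 0.018267670910780017}
```

The fingers need longer to close than I allowed. Back down, then close.

```bash
python3 -m crank '[[[0,0,0,0,-0.2],[0,0,0,0,-0.2],[0,0,10,0,-0.2],[0,0,21,0,-0.2],[0,0,21,0,-1],[0,0,21,0,-1],[0,0,21,0,-1],[0,0,21,0,-1],[0,0,21,0,-1],[0,0,21,0,-1]]]'
python3 -m crank '[[[0,0,0,0,-1],[0,0,0,0,-1]]]'
```

```text
clock: 4.35
eef_pos: [0.4567, 0.0644, 0.1439]
tcp_rot: [-3.142, -0.0, 1.342]
ft_force: [0.1, 0.6, -1.3]
opening: 0.0098
grip_force: 30.0
clock: 4.55
eef_pos: [0.4568, 0.0644, 0.1439]
tcp_rot: [-3.142, 0.0, 1.342]
ft_force: [-0.0, 0.4, -1.4]
opening: 0.0097
grip_force: 30.0
```

```bash
python3 -m crank '[[[0,0,-5,0,-1],[0,0,-20,0,-1],[0,0,-45,0,-1],[0,0,-70,0,-1],[0,0,-76,0,-1],[0,0,-76,0,-1]]]'; python3 -c "
from h import *
to(.554,-.041,.215,100)"
```

```text
clock: 5.15
eef_pos: [0.4573, 0.0643, 0.2204]
tcp_rot: [3.14, -0.001, 1.341]
ft_force: [-1.2, 0.4, -4.7]
opening: 0.0094
grip_force: 30.0
shift [-80.5 118.1   5.5] turn -23.2 clock 5.15
```

```bash
python3 -m crank '[[[-30,20,0,-8,-1],[-50,50,0,-16,-1],[-70,85,2,-23,-1],[-80,105,5,-23,-1],[-80,118,5,-23,-1],[-80,118,5,-23,-1],[-80,118,5,-23,-1]]]'
python3 - <<'E'
from h import *
s=robot.read_state();print(s['ft_force'])
c=snap('wrist','w2.png');d=snap('side','s2.png')
a=cv2.imread('pics/s2.png')[150:390,140:340];b=cv2.imread('pics/w2.png')
b=b[0:330,200:640]
cv2.imwrite('pics/m2.png',np.hstack([cv2.resize(a,(400,480)),cv2.resize(b,(400,300))[:,:] if 0 else cv2.copyMakeBorder(cv2.resize(b,(400,300)),0,180,0,0,cv2.BORDER_CONSTANT)]))
cv2.imwrite('pics/w2c.png',cv2.resize(b,(792,594)))
E
```

```text
clock: 5.85
eef_pos: [0.5522, -0.0398, 0.2134]
tcp_rot: [-3.138, -0.001, 1.744]
ft_force: [-0.9, 1.0, -3.1]
opening: 0.0095
grip_force: 30.0
[-0.86715117  1.00835545 -3.06214   ]
```

View pics/w2c.png

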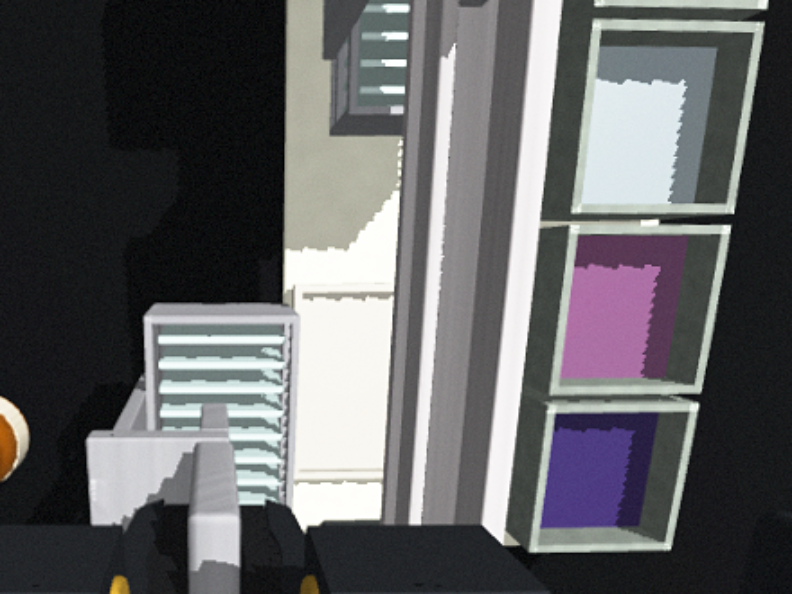

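Run:
```python
from h import *
c=load('w2.png')
P=lambda l,z: onz(c,np.array(l)/1.8+[200,0],z)
rear=P([(485,500),(507,500),(532,100),(553,100)],.159)
lip=P([(410,500),(424,500)],.151); tray=P([(296,287),(293,480)],.016)
d=(rear[2]+rear[3]-rear[0]-rear[1]);yaw=np.degrees(np.arctan2(-d[0],d[1]));print('yaw',yaw)
n=np.array([np.cos(np.radians(yaw)),np.sin(np.radians(yaw)),0]);t=np.array([-n[1],n[0],0])
print('rear n',rear@n,'lip',lip@n,'tray t',tray@t, 'tray n',tray@n)
# grid-based sub-pixel rows for rear strip
ch=(np.mean(rear@n)-.0135+np.mean(lip@n)+.0115)/2;tt=np.mean(tray@t)
print(ch,tt,'goal',ch*n+tt*t)
bk=P([(148,310),(299,312)],.046+.070);print('basket edge',bk, bk@n,bk@t)
s=robot.read_state();print(s['eef_pos'],s['eef_pos']@n,s['eef_pos']@t)
g=ch*n+tt*t; to(g[0],g[1],.205,90+yaw)
```

```text
yaw 10.003624109311504
rear n [0.6292049  0.6368575  0.62989741 0.63616499] lip [0.6058921  0.61091396] tray t [-0.07965949 -0.18909203] tray n [0.57953949 0.58120909]
0.6197171164291866 -0.13437576379925673 goal [ 0.63363789 -0.02468147  0.        ]
basket edge [[0.51753301 0.0056657  0.116     ]
 [0.57476625 0.01486733 0.116     ]] [0.51064902 0.56861056] [-0.08432134 -0.08520161]
[ 0.55214557 -0.03950625  0.21418228] 0.5368885233659048 -0.1348190965021408
shift [ 0.5 82.8  9. ] turn -0.0 clock 5.95
```

View pics/m2.png

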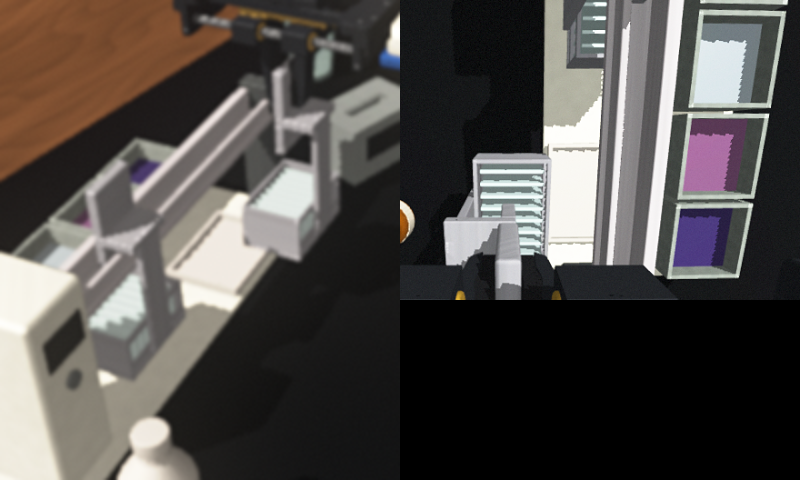

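The side view shows the carrier held level in front of the rail, clear of post and hung carrier. The wrist view gives rail edges that agree to 1 mm. Sliding in over the lip.

```bash
python3 -m crank '[[[0,0,8,0,-1],[0,10,8,0,-1],[0,30,8,0,-1],[0,50,8,0,-1],[0,68,8,0,-1],[0,78,8,0,-1],[0,83,8,0,-1],[0,83,8,0,-1],[0,83,8,0,-1]]]'
python3 - <<'E'
from h import *
print(robot.read_state()['ft_force']);to(.6336,-.0247,.179,100)
c=snap('side','s3.png');a=cv2.imread('pics/s3.png')[150:310,200:360]
cv2.imwrite('pics/s3c.png',cv2.resize(a,(560,560),interpolation=cv2.INTER_CUBIC))
E
```

```text
clock: 6.85
eef_pos: [0.6347, -0.0262, 0.2066]
tcp_rot: [-3.14, 0.0, 1.743]
ft_force: [-0.7, 0.3, -3.5]
opening: 0.0096
grip_force: 30.0
[-0.65305447  0.30992972 -3.46683814]
shift [ 1.6 -0.8 27.6] turn -0.1 clock 6.85
```

View pics/s3c.png

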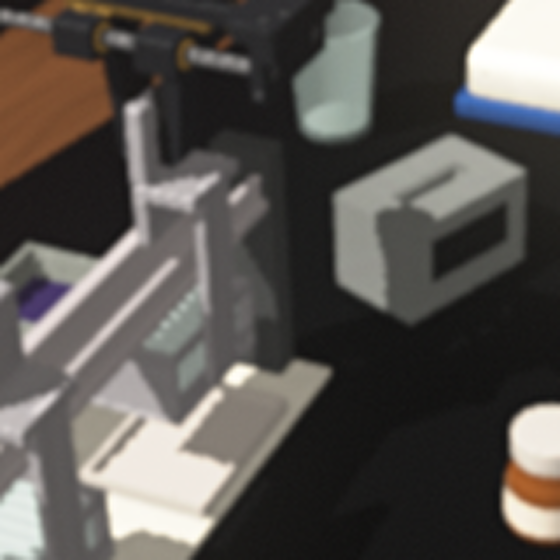

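The arm is on the robot's side of the rail and the tongue sits between the lip and the rear wall. Lowering slowly.

```bash
python3 -m crank '[[[1,-1,4,0,-1],[1,-1,8,0,-1],[1,-1,12,0,-1],[1,-1,16,0,-1],[1,-1,19,0,-1],[1,-1,22,0,-1],[1,-1,24,0,-1],[1,-1,24,0,-1]]]'
```

```text
clock: 7.7
eef_pos: [0.634, -0.0253, 0.1825]
tcp_rot: [-3.141, 0.0, 1.743]
ft_force: [0.2, 0.5, -4.0]
opening: 0.0095
grip_force: 30.0
```

```bash
python3 -m crank '[[[0,0,1,0,-1],[0,0,2,0,-1],[0,0,3,0,-1],[0,0,3.5,0,-1],[0,0,3.5,0,-1]]]'
```

```text
clock: 8.2
eef_pos: [0.6344, -0.0252, 0.1798]
tcp_rot: [3.141, 0.0, 1.743]
ft_force: [-0.2, -0.6, 1.2]
opening: 0.0096
grip_force: 30.0
```

Floor contact at the expected height. Releasing and rising.

```bash
python3 -m crank '[[[0,0,0,0,-0.5],[0,0,0,0,-0.5],[0,0,0,0,-0.2],[0,0,0,0,0],[0,0,0,0,0],[0,0,0,0,0]]]'
python3 -m crank '[[[0,0,-15,0,0],[0,0,-40,0,0],[0,0,-70,0,0],[0,0,-70,0,0],[0,0,-70,0,0]]]'
python3 - <<'E'
from h import *
c=snap('wrist','w4.png');b=cv2.imread('pics/w4.png')
cv2.imwrite('pics/w4.png',b)
to(.4595,-.277,.25,89)
E
```

```text
clock: 8.8
eef_pos: [0.6342, -0.0253, 0.1794]
tcp_rot: [3.141, 0.0, 1.743]
ft_force: [-0.1, -0.9, -0.4]
opening: 0.0443
grip_force: 0.0
clock: 9.3
eef_pos: [0.6347, -0.0252, 0.2507]
tcp_rot: [3.139, 0.0, 1.743]
ft_force: [0.2, 0.3, -0.1]
opening: 0.0441
grip_force: 0.0
shift [-217.9 -215.    -0.3] turn 10.9 clock 9.35
```

View pics/w4.png

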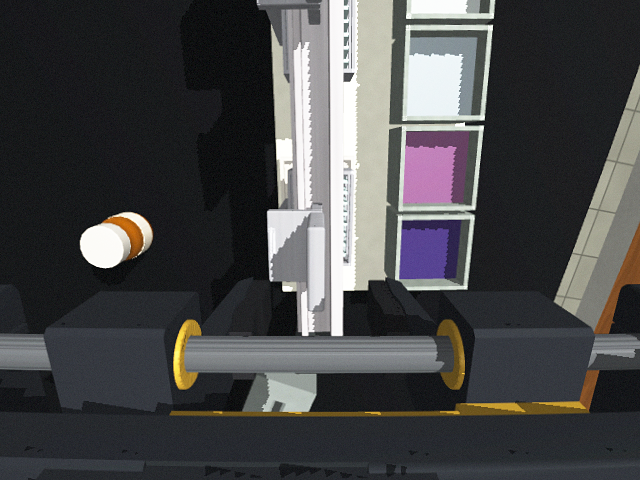

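The carrier hangs upright with its tab at (310–322, 215–310). Now the flag.

```bash
python3 -m crank '[[[-218,-215,0,11,0],[-218,-215,0,11,0],[-218,-215,0,11,0],[-218,-215,0,11,0],[-218,-215,0,11,0],[-218,-215,0,11,0],[-218,-215,30,11,0],[-218,-215,30,11,0],[-218,-215,30,11,0]]]'
python3 - <<'E'
from h import *
c=snap('wrist','w5.png')
to(.4595,-.277,.13,89)
o=np.array([.4595,-.277,.013]);A=Ro.from_euler('z',-1,degrees=True).as_matrix()
for n,p in[('tabtop',[[6,20,96],[6,-20,96],[-6,-20,96],[-6,20,96]]),('bar',[[10,38,54],[10,-38,54],[-10,-38,54],[-10,38,54]])]:
    print(n,proj(c,o+(A@(np.array(p)/1000.).T).T).round().tolist())
cv2.imwrite('pics/w5c.png',cv2.resize(cv2.imread('pics/w5.png')[120:320,220:420],(600,600)))
E
```

```text
clock: 10.25
eef_pos: [0.4599, -0.2756, 0.219]
tcp_rot: [-3.14, -0.002, 1.553]
ft_force: [0.2, 0.8, 0.7]
opening: 0.0438
grip_force: 0.0
shift [-2.  -1.5 89.7] turn 0.0 clock 10.3
tabtop [[328.0, 215.0], [328.0, 265.0], [312.0, 265.0], [312.0, 215.0]]
bar [[331.0, 184.0], [331.0, 268.0], [309.0, 269.0], [308.0, 184.0]]
```

View pics/w5c.png

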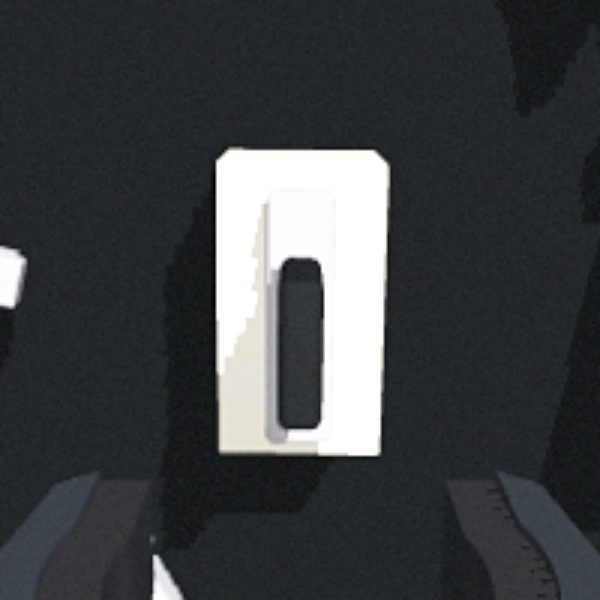

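The flag's tab is at (312–328, 213–263) and its bar at (308–331, 183–267), within 1–2 mm of the prediction. Grasping.

```bash
python3 -m crank '[[[-1,-1,45,0,0],[-1,-1,85,0,0],[-1,-1,115,0,0],[-1,-1,132,0,0],[-1,-1,141,0,0],[-1,-1,144,0,0],[-1,-1,144,0,0],[-1,-1,144,0,-1],[-1,-1,144,0,-1],[-1,-1,144,0,-1]]]'
python3 -m crank '[[[0,0,0,0,-1],[0,0,0,0,-1],[0,0,0,0,-1],[0,0,0,0,-1]]]'
```

```text
clock: 11.3
eef_pos: [0.4591, -0.2782, 0.076]
tcp_rot: [3.14, 0.001, 1.551]
ft_force: [-0.3, 0.2, 0.2]
opening: 0.0222
grip_force: 0.0
clock: 11.7
eef_pos: [0.459, -0.278, 0.0755]
tcp_rot: [3.141, 0.0, 1.551]
ft_force: [0.8, -0.6, 2.3]
opening: 0.0117
grip_force: 30.0
```

```bash
python3 -m crank '[[[0,0,-5,0,-1],[0,0,-25,0,-1],[0,0,-50,0,-1],[0,0,-75,0,-1],[0,0,-100,0,-1],[0,0,-110,0,-1],[0,0,-110,0,-1]]]'
python3 - <<'E'
from h import *
to(.550,-.275,.19,79.2)
E
```

```text
clock: 12.4
eef_pos: [0.4592, -0.2782, 0.1863]
tcp_rot: [3.14, 0.001, 1.551]
ft_force: [0.4, 0.1, -1.0]
opening: 0.0115
grip_force: 30.0
shift [ 5.  90.7 -3.5] turn 9.7 clock 12.4
```

```bash
python3 -m crank '[[[5,35,-3,5,-1],[5,75,-3,10,-1],[5,91,-3,10,-1],[5,91,-3,10,-1],[5,91,-3,10,-1]]]'
python3 - <<'E'
from h import *
c=snap('wrist','w6.png')
cv2.imwrite('pics/w6c.png',cv2.resize(cv2.imread('pics/w6.png')[110:310,250:450],(600,600)))
E
```

```text
clock: 12.9
eef_pos: [0.5482, -0.2744, 0.1866]
tcp_rot: [-3.138, 0.0, 1.377]
ft_force: [-0.3, -1.0, -0.9]
opening: 0.0119
grip_force: 30.0
```

View pics/w6c.png

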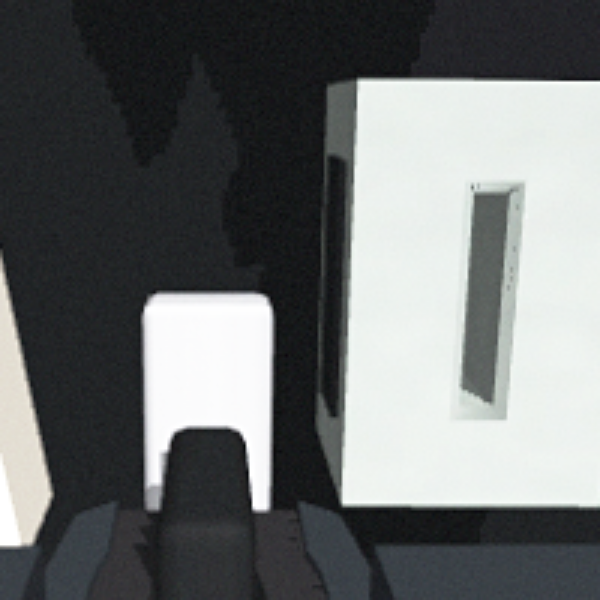

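The slot mouth's chamfer corners are at crop (465,183), (525,181), (508,420) and (450,420). The bar's far end is at (145–272, ~303).

Run:
```python
from h import *
c=load('w6.png')
P=lambda l,z: onz(c,np.array(l)/3+[250,110],z)
m=P([(465,183),(525,181),(508,420),(450,420)],.07);print(m[:,:2].round(4).tolist(),'ctr',m.mean(0))
d=(m[0]+m[1]-m[2]-m[3]);e=P([(357,82),(342,506)],.07);e=e[0]-e[1]
print('yaw slot',np.degrees(np.arctan2(-d[0],d[1])),'yaw edge',np.degrees(np.arctan2(-e[0],e[1])),np.linalg.norm(d)/2,np.linalg.norm(e))
zb=.1866-.0755+.013+.054
b=P([(145,305),(272,305)],zb)
t=np.radians(-11.1);x=np.array([np.cos(t),np.sin(t),0]);y=np.array([-x[1],x[0],0])
s=robot.read_state();p=s['eef_pos'];print('bar rel TCP',(b-p)@x,(b-p)@y)
to(m[:,0].mean(),m[:,1].mean(),.19,79)
```

```text
[[0.6192, -0.2376], [0.6339, -0.2399], [0.6223, -0.3008], [0.6073, -0.2979]] ctr [ 0.62066661 -0.26905507  0.07      ]
yaw slot -10.990407899833961 yaw edge -11.140222838166963 0.06170022567037748 0.1097355192293692
bar rel TCP [-0.00993924  0.00918023] [0.03983556 0.03983292]
shift [19.7 70.4 -3.4] turn -0.1 clock 12.95
```

```bash
python3 -m crank '[[[18,35,0,0,-1],[18,60,0,0,-1],[18,70,0,0,-1],[18,70,0,0,-1],[18,70,20,0,-1],[18,70,38,0,-1],[18,70,44,0,-1],[18,70,44,0,-1],[18,70,44,0,-1]]]'
python3 - <<'E'
from h import *
t=np.radians(-11);y=np.array([-np.sin(t),np.cos(t)])
g=np.array([.6207,-.2691])-.002*y; to(g[0],g[1],.0905,79)
E
```

```text
clock: 13.85
eef_pos: [0.6218, -0.2708, 0.145]
tcp_rot: [3.141, 0.0, 1.376]
ft_force: [1.2, -0.4, -0.6]
opening: 0.0115
grip_force: 30.0
shift [-0.5 -1.4 54.5] turn -0.1 clock 13.85
```

```bash
python3 -m crank '[[[0,-1,0,0,-1],[0,-1,4,0,-1],[0,-1,8,0,-1],[0,-1,12,0,-1],[0,-1,15,0,-1],[0,-1,18,0,-1],[0,-1,18,0,-1]]]'
```

```text
clock: 14.55
eef_pos: [0.6207, -0.2702, 0.1257]
tcp_rot: [-3.141, -0.0, 1.377]
ft_force: [-0.4, 0.7, -1.6]
opening: 0.0122
grip_force: 30.0
```

Blade is 7 mm into the slot with no force on it. Continuing.

```bash
python3 -m crank '[[[0,0,5,0,-1],[0,0,10,0,-1],[0,0,15,0,-1],[0,0,20,0,-1],[0,0,25,0,-1],[0,0,29,0,-1],[0,0,32,0,-1],[0,0,33,0,-1],[0,0,33,0,-1]]]'
```

```text
clock: 15.45
eef_pos: [0.621, -0.2703, 0.0932]
tcp_rot: [-3.142, 0.0, 1.377]
ft_force: [1.0, 0.0, -1.7]
opening: 0.0112
grip_force: 30.0
```

```bash
python3 -m crank '[[[0,0,1,0,-1],[0,0,2,0,-1],[0,0,3,0,-1],[0,0,3,0,-1]]]'
```

```text
clock: 15.85
eef_pos: [0.6211, -0.2704, 0.0906]
tcp_rot: [3.141, 0.0, 1.377]
ft_force: [-0.6, 0.6, 1.6]
opening: 0.0117
grip_force: 30.0
```

Shoulders touch at the expected height. Releasing and rising.

```bash
python3 -m crank '[[[0,0,0,0,-0.4],[0,0,0,0,-0.2],[0,0,0,0,0],[0,0,0,0,0],[0,0,0,0,0],[0,0,0,0,0]]]'
python3 -m crank '[[[0,0,-20,0,0],[0,0,-50,0,0],[0,0,-100,0,0],[0,0,-130,0,0],[0,0,-130,0,0],[0,0,-130,0,0],[0,0,-130,0,0]]]'
python3 - <<'E'
from h import *
snap('wrist','w7.png');snap('side','s7.png')
a=cv2.imread('pics/s7.png')[150:350,150:410];b=cv2.imread('pics/w7.png')[100:400,200:450]
cv2.imwrite('pics/f.png',np.hstack([cv2.resize(a,(520,400)),cv2.resize(b,(280,400))]))
E
```

```text
clock: 16.45
eef_pos: [0.621, -0.2703, 0.0903]
tcp_rot: [3.142, 0.0, 1.377]
ft_force: [-0.1, 0.6, -0.6]
opening: 0.044
grip_force: 0.0
clock: 17.15
eef_pos: [0.6199, -0.2703, 0.2188]
tcp_rot: [-3.139, 0.0, 1.377]
ft_force: [-0.4, -0.2, -1.2]
opening: 0.0436
grip_force: 0.0
```

View pics/f.png

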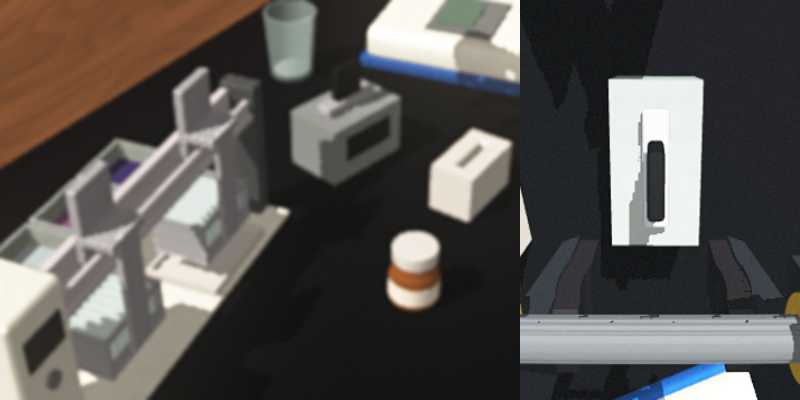

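The carrier hangs over the tray, and the flag is seated on its shoulders and upright in the sensor. The stand is empty and the jar is untouched.

```bash
python3 -c "
from workcell import robot
print(robot.close_job())"
```

```text
the job is handed in; nothing more can be done
None
```

The job is handed in at about 17 s on the robot's clock: the final images show the carrier hanging on the rail above the drip tray and the flag seated in the sensor slot, both released, but the hand-in call returned no verdict.

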